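# Pin the model block wall with its rod

## Task

Finish the model block wall: straighten the crooked hollow block so that it stands true on the fixed bottom block, set the other hollow block from the table on top of it, the same way round, and pass the black-headed steel rod down through the round holes of all three until its head rests on the top block. Leave the marker, the solid block, the cups and the pail where they are.

Things in the scene. Friction and masses are not known exactly. Their poses are not given: they have to be found in the camera images.
- wall_base: fixed foot of the wall: white board 150 x 90 x 10 mm, origin under its centre, with a grey bottom block (100 x 50 x 35 mm, long side along x) fixed on its middle; block top at z = 45 mm, same two openings as the loose blocks, 35 mm deep. Blocks standing true on it have their origins at x = y = 0, z = 45 mm and z = 80 mm of this frame, x axes the same way
- base_hole (a point): centre of the mouth of the bottom block's round hole
- lower_block: loose grey hollow block, 100 x 50 x 35 mm high (x, y, z), about 0.2 kg; origin at the centre of its underside. Two openings right through: 18 mm round hole at x = +27 mm, rectangular cell 35 x 27 mm at x = -20 mm. It lies crooked on top of the bottom block, pushed 10 to 18 mm endways and up to 0.3 rad askew, so that the round holes do not line up
- lower_block_hole (a point): centre of the upper mouth of its round hole
- upper_block: loose grey hollow block, 100 x 50 x 35 mm high (x, y, z), about 0.2 kg; origin at the centre of its underside. Two openings right through: 18 mm round hole at x = +27 mm, rectangular cell 35 x 27 mm at x = -20 mm. It lies flat on the table, to the left; its x axis points within 0.6 rad of the world's x
- upper_block_hole (a point): centre of the upper mouth of its round hole
- rod: loose steel rod with a black head, 0.12 kg, upright in one of the two holes of the wooden stand, its foot 10 mm above the table (may lean 0.05 rad); z up along it, origin at its foot. Shaft 14 mm in diameter, 100 mm long, foot tapered over 6 mm; round head 26 mm in diameter, from 100 to 140 mm above the foot
- rod_stand: fixed wooden stand on the table to the right, 50 x 150 x 60 mm high, origin at the centre of its underside; two 16 mm holes, 50 mm deep, at y = -45 and +45 mm, one with the rod and one with the marker
- marker: bystander: white marker with a blue cap, 15 mm in diameter, 115 mm long, no wider head, upright in the stand's other hole; origin at its foot
- solid_block: bystander: grey block of the same size as the hollow ones but with no openings, 0.3 kg, flat on the table to the left; origin at the centre of its underside
- cup_stack: bystander: upturned stack of paper cups, 80 mm wide, 90 mm tall, beyond the wall; origin at the centre of its underside
- pail: bystander: small pale pail with a ball in it, 130 mm wide, 95 mm tall, at the far right; origin at the centre of its underside
Not all that is in view belongs to the job. There is more than one size of the rod; the job needs the smallest.

How it is judged:
By the outcome, as a careful person would: the job done as asked, in the order asked, and still so for the second after the job is handed in, with the robot touching nothing.
It also fails if it takes over 72 s, if anything falls off the work surface, if the arm or the gripper's body presses on something with over 40 N, if the wrist force passes 120 N, or if a joint passes its speed limit or range.

## Robot

A 6-joint arm with a two-finger parallel gripper is mounted at the origin on the work surface. World frame = base frame: x ahead of the robot, y to its left, z up, the work surface at z = 0. Lengths are in mm, angles in rad, forces in N, time in s.
With the tool pointing down it reaches from about 325 to 850 mm from the base axis. Payload 15.5 kg.
Tool frame: the origin (TCP) lies midway between the tips of the shut fingers; the grasp point (between the pads) lies 19 mm behind it; z points along the fingers, y is the direction in which the jaws open and shut (so a half turn about z gives the same grasp; the last joint's range is limited). The gripper opens to 91 mm and grips with 3 to 60 N. Pads are 32 mm wide; open, the fingers measure 118 mm over their backs; the gripper's body (76 mm by 178 mm) begins 60 mm behind the grasp point.
Start: joints at [1.192, 0.494, 1.345, -0, 1.302, -0.096], TCP at [174.399, 600.176, 189.015] pointing down, gripper open.
Joint ranges: [-2.91, 2.91], [-0.82, 2.16], [0.22, 2.67], [-1.22, 4.37], [0.12, 2.79], [-3.08, 3.08]. Speed limits (rad/s): [1.89, 1.89, 2.57, 3.01, 3.01, 3.01].

## Interface

Orientations are given as a unit quaternion [w, x, y, z].
In Python, from workcell import robot, optics, look_for, masks_of, pinpoint gives the robot as it stands.
- The arm moves only by the tool arm_command, never from a script. Its argument "moves" is a list of rows, each a list of 5 numbers: the finger opening in cm, from 0 to 9.12, then the shift along the tool's x, y, z in cm, then the turn about the tool's z in rad. In form: [[gripper, x, y, z, turn], ...]. A call has 1 to 12 rows; each row is the pose to reach, as a shift and turn from the pose commanded when the call began, along the tool's axes at that moment; what a row does not reach only later rows make up. A row lasts 1/10 s, in which the tool goes at most 50 mm and 8.59 degrees, less where a joint would pass 70% of its speed; a pose out of reach is approached as far as the arm can. A call with a gripper value outside its range is refused whole. The fingers move at their own pace and stop on an object; "grip_force" is the grip in N (left out, the last holds). Time passes only in rows, so rows that repeat a pose let the fingers close. It gives the time, the measured TCP pose, the force and the opening at its end, in the units of the state.
- robot.sense(): the state, without advancing time (a new reading comes with each control period).
- optics.camera(name): name is "scene" or "top"; returns the picture (420x560x3 uint8, blue, green, red); there is no depth.
- optics.calibration(name): a dict with "fovy" (degrees; the focal length in pixels is half the picture's height over the tangent of half this angle, whatever the lens; pixels are square), "cx", "cy" (the principal point, pixels), "rvec" (rotation vector, rad) and "tvec" (3), from world to camera coordinates, as OpenCV has them. Camera axes: x right, y down, z forward; pixel columns grow to the right and rows downward; lengths in mm; the calibration is good to about 2 mm. A picture is of the moment at which its call begins. calibration takes no time and is no camera call.
- robot.hand_in(): hands the job in, once; it reports no verdict.
Trained networks look in the newest picture that a camera, given by its name, has taken for a name from the list of things; names that differ only in an ending like _2 or _b are one class to them, and where a whole thing is asked for, a point or a joint stands for the part that bears it (a point fixed in the world has none). Each returns a list of dicts, best first, with "conf" (0 to 1); they miss things now and then, are a little off and sometimes report something else, mostly with a low value. They report only what shows in the picture. A call takes as long as a camera call. They do not tell look-alikes from the thing itself.
- look_for(camera, target): "location" ([x, y, z] in mm, in the coordinates of the camera as it stood for that picture, good to about 4 mm: the middle of the surface that is visible of it).
- masks_of(camera, target): "mask" (420x560 bool, what is visible of it).
- pinpoint(camera, target): "location" ([x, y, z] in mm, in the coordinates of the camera as it stood for that picture, good to about 4 mm: a listed point, or the origin of a listed thing).
The state is a dict: "clock": time; "joint_positions": joint angles; "qvel": joint speeds; "effort": joint torques, N m; "ee_pos": TCP position; "eef_rot": TCP orientation; "ft_force": force on the tool from outside, world axes, zero at the start; "moment": the same for the moment, N m; "grip_width": opening from 0.0 (shut) to 1.0 (fully open).
Only numpy, scipy, OpenCV 4.12 (cv2) and the standard library are available. Lean on these libraries where they do the work, as an engineer would, in place of code of your own. Each camera call takes 0.05 s, during which the arm holds its last target. There are 200 camera calls.

## Working session

There is one attempt and no reset: what is moved stays moved. The work goes in short steps, Python scripts to look and compute and a tool call to move; the robot and the scene stay as the last step left them, time stands still between calls to the robot, and variables do not carry over. Pictures are saved under pics/ and viewed, about 8 in all and at most 12, crops included, and the job is handed in when it is done.

Besides the shell and the picture viewer there is one more tool, called after ">>>" as name([rows], argument=value, ...), one row to a line, values as JSON. arm_command: Moves the arm, as the interface text tells. Its arguments: {"type":"object","properties":{"moves":{"type":"array","items":{"type":"array","items":{"type":"number"}}},"grip_force":{"type":"number"}},"required":["moves"]}

```bash
ls; mkdir -p pics; cat > h.py <<'E'
import numpy as np, cv2
from workcell import robot, optics, look_for, masks_of, pinpoint
def cal(n):
    c=optics.calibration(n); f=210/np.tan(np.radians(c["fovy"])/2)
    R=cv2.Rodrigues(np.array(c["rvec"],float))[0]; t=np.array(c["tvec"],float).ravel()
    K=np.array([[f,0,c["cx"]],[0,f,c["cy"]],[0,0,1.]]); return K,R,t
def w(n,p):
    K,R,t=cal(n); return R.T@(np.array(p)-t)
def proj(n,P):
    K,R,t=cal(n); q=K@(R@np.array(P,float)+t); return q[:2]/q[2]
def ray(n,uv,z):
    K,R,t=cal(n); d=R.T@np.linalg.inv(K)@np.array([uv[0],uv[1],1.]); c=-R.T@t
    return c+d*(z-c[2])/d[2]
E
python3 - <<'E'
from h import *
for n in ("scene","top"):
    im=optics.camera(n); cv2.imwrite(f"pics/{n}0.png",im)
    K,R,t=cal(n); print(n,K[0,0],(-R.T@t).round(),optics.calibration(n))
    for k in ["wall_base","base_hole","lower_block","lower_block_hole","upper_block","upper_block_hole","rod","rod_stand","marker","solid_block"]:
        for d in pinpoint(n,k)[:4]: 
            P=w(n,d["location"]); print(k,round(d["conf"],2),P.round(1),proj(n,P).round())
print(robot.sense())
E
```

```text
pics
scene 431.07015932741234 [1146. -755.  619.] {'fovy': 51.946953361245534, 'cx': 285.41562544796557, 'cy': 210.40508852449605, 'rvec': array([ 2.0416835 ,  0.69518501, -0.38997597]), 'tvec': array([-441.51998347, -164.57622023, 1430.48525082])}
wall_base 0.86 [531.7 -65.8   2.6] [262. 223.]
base_hole 0.83 [555.7 -61.1  47.8] [269. 210.]
base_hole 0.16 [ 7.428e+02 -4.880e+01  6.000e-01] [335. 251.]
lower_block 0.7 [545.8 -71.2  42.2] [264. 213.]
lower_block_hole 0.7 [568.  -59.7  79. ] [273. 201.]
upper_block 0.62 [621.3 196.2  -2.3] [344. 195.]
upper_block_hole 0.73 [645.5 212.4  37.6] [356. 183.]
rod 0.67 [ 535.7 -396.    -1.5] [159. 296.]
marker 0.32 [ 7.417e+02 -4.830e+01  4.000e-01] [335. 251.]
solid_block 0.64 [424.  222.2   2.4] [295. 171.]
top 437.4389004830081 [514. -81. 983.] {'fovy': 51.28825555753173, 'cx': 281.45245400654056, 'cy': 208.65574392376274, 'rvec': array([ 2.1947615 , -2.13357417,  0.03214132]), 'tvec': array([-55.56204726, 581.49946049, 946.10655305])}
wall_base 0.77 [ 5.35e+02 -6.24e+01 -3.00e-01] [292. 231.]
base_hole 0.71 [561.4 -56.5  37.9] [289. 218.]
[... 572 characters left out ...]
  3.1] [161. 276.]
{'clock': 1.1, 'joint_positions': array([ 1.19250424e+00,  4.93589423e-01,  1.34548864e+00,  7.83266055e-06,
        1.30250871e+00, -9.54949650e-02]), 'qvel': array([-0.00058945,  0.00058151,  0.00054172,  0.00094316, -0.00122332,
        0.00067461]), 'effort': array([-1.97158472e-03, -8.78736663e+01, -3.82251728e+01,  7.00962776e-02,
        4.45097673e-02,  9.49932570e-06]), 'ee_pos': array([174.39484961, 600.18171321, 189.02540166]), 'eef_rot': array([-2.98123205e-06,  1.40928883e-01,  9.90019722e-01,  3.74230850e-06]), 'ft_force': array([ 0.47594629, -0.42894824,  0.1649401 ]), 'moment': array([-0.02222648, -0.03841434,  0.02436217]), 'grip_width': 1.000042144956222}
```

View both.

View pics/scene0.png

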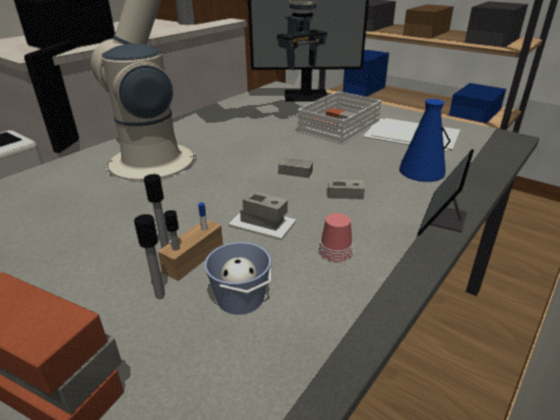

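View pics/top0.png

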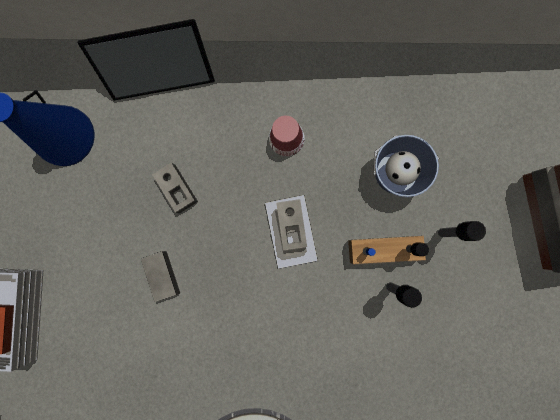

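Scene view: small black-headed rod in the stand at (172,215), with two larger look-alikes free-standing at (154,190) and (147,230). The crooked block is at (265,208), a hollow block at (346,188) and the solid one at (295,168). Top view: small rod head at (420,249), large rods at (408,296) and (470,231). The marker is at (370,252), the hollow block at (175,188), the solid block at (160,276) and the wall at (291,228). I choose the rod in the stand, since it is the shortest, and the block with openings.

```bash
cat >> h.py <<'E'
from scipy.optimize import minimize
S=8
def box(a,b,c,z0=0): return np.array([[x,y,z] for x in(-a/2,a/2) for y in(-b/2,b/2) for z in(z0,z0+c)],float)
def place(P,p,z=0):
    c,s=np.cos(p[2]),np.sin(p[2]); return P@np.array([[c,s,0],[-s,c,0],[0,0,1]])+[p[0],p[1],z]
def sil(n,parts,sub=4):
    m=np.zeros((420*sub,560*sub),np.uint8)
    K,R,t=cal(n)
    for P in parts:
        q=(R@P.T+t[:,None]).T@K.T; uv=q[:,:2]/q[:,2:]
        h=cv2.convexHull(((uv+.5)*sub).astype(np.float32))
        cv2.fillConvexPoly(m,np.round(h*16).astype(np.int32),1,shift=4)
    return m
def fit(n,mask,partsf,p0):
    M=cv2.resize(mask.astype(np.float32),None,fx=4,fy=4,interpolation=cv2.INTER_LINEAR)>.5
    def cost(p):
        s=sil(n,partsf([p[0],p[1],p[2]/100]))>0; return 1-(s&M).sum()/(s|M).sum()
    p0=[p0[0],p0[1],p0[2]*100]
    r=minimize(cost,p0,method="Nelder-Mead",options=dict(initial_simplex=np.array([p0]+[np.array(p0)+d for d in np.diag([6,6,10.])]),xatol=.05,fatol=1e-5))
    return np.array([r.x[0],r.x[1],r.x[2]/100]),r.fun
BLK=box(100,50,35); BRD=box(150,90,10)
def pose(n,k,z,p0):
    m=masks_of(n,k)[0]["mask"]; return fit(n,m,lambda p:[place(BLK,p,z)],p0)
E
python3 - <<'E'
from h import *
for n in ("top","scene"):
    optics.camera(n)
    pl,e=pose(n,"lower_block",45,(548,-64,.2)); print(n,"lower",pl.round(3),round(e,3))
    pu,e=pose(n,"upper_block",0,(622,198,.5)); print(n,"upper",pu.round(3),round(e,3))
    ml=masks_of(n,"lower_block")[0]["mask"]; mb=masks_of(n,"wall_base")[0]["mask"]
    pb,e=fit(n,ml|mb,lambda p:[place(BRD,p),place(box(100,50,45),p),place(BLK,pl,45)],(535,-63,.1)); print(n,"base",pb.round(3),round(e,3))
    for k in("rod","rod_stand","marker"):
        for d in look_for(n,k)[:4]:
            P=w(n,d["location"]); print(k,round(d["conf"],2),P.round(1),proj(n,P).round())
    im=optics.camera(n).copy() if n=="top" else None
    if n=="top":
        sc=6
        def draw(c,P,col):
            uv=np.array([proj(n,q) for q in P])
            x0,y0=c; 
            return ((uv-[x0,y0]+.5)*sc).astype(np.int32)
        outs=[]
        for c,items in (((255,183),[(pl,80,(0,0,255)),(pb,10,(0,255,0))]),((135,150),[(pu,35,(0,0,255))])):
            cr=cv2.resize(im[c[1]:c[1]+95,c[0]:c[0]+65],None,fx=sc,fy=sc,interpolation=cv2.INTER_CUBIC)
            for p,z,col in items:
                a,b=(150,90) if z==10 else (100,50)
                P=place(np.array([[-a/2,-b/2,0],[a/2,-b/2,0],[a/2,b/2,0],[-a/2,b/2,0]]),p,z)
                cv2.polylines(cr,[draw(c,P,col)],True,col,1)
                if z!=10:
                    th=np.linspace(0,6.28,30); H=place(np.c_[27+9*np.cos(th),9*np.sin(th),0*th],p,z); cv2.polylines(cr,[draw(c,H,col)],True,col,1)
            outs.append(cr)
        cv2.imwrite("pics/fit1.png",np.hstack(outs))
E
```

```text
top lower [ 5.47059e+02 -6.23770e+01  1.78000e-01] 0.275
top upper [6.23238e+02 2.01751e+02 6.05000e-01] 0.154
top base [ 5.3452e+02 -6.0791e+01  2.3000e-01] 0.068
rod 0.86 [ 543.1 -382.7  182.6] [468. 229.]
rod 0.57 [ 418.5 -276.6  190.1] [409. 298.]
rod 0.56 [ 505.4 -307.8  149.2] [421. 249.]
rod_stand 0.9 [ 499.  -255.4   57.7] [383. 250.]
scene lower [ 5.4609e+02 -6.7440e+01  1.6700e-01] 0.064
scene upper [6.22169e+02 1.97435e+02 5.81000e-01] 0.049
scene base [ 5.32559e+02 -6.25660e+01  2.38000e-01] 0.056
rod 0.88 [ 546.3 -403.2  145.6] [147. 242.]
rod 0.72 [ 425.7 -287.2  145.1] [156. 197.]
rod 0.62 [ 509.7 -314.2  120.2] [174. 225.]
rod_stand 0.16 [758.  -69.7  53.5] [337. 239.]
```

View pics/fit1.png

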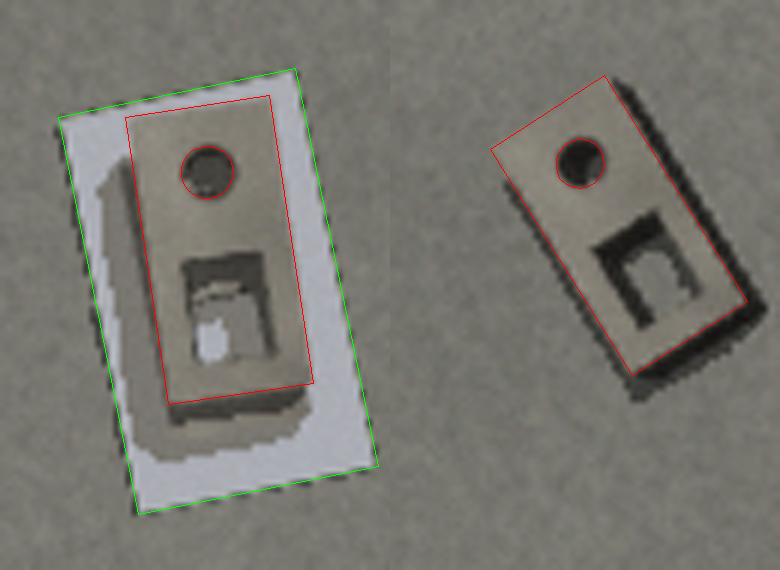

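Both fits sit on the drawn edges: the green board outline matches, and the red hole rings lie on the round holes at (208,172) and (581,163). Cup at (286,135) stays clear. I now go over the lower block.

```bash
cat >> h.py <<'E'
from scipy.spatial.transform import Rotation as Ro
def rel(x,y,z,yaw):  # yaw: world direction of block x; jaws along its y
    s=robot.sense(); q=s["eef_rot"]; R=Ro.from_quat([q[1],q[2],q[3],q[0]])
    d=R.inv().apply(np.array([x,y,z])-s["ee_pos"])/10
    ty=R.apply([0,1,0]); a=np.arctan2(ty[1],ty[0])
    turn=-(((yaw+np.pi/2-a)+np.pi/2)%np.pi-np.pi/2)
    print("shift",d.round(2),"turn",round(turn,3),"| pos",s["ee_pos"].round(1),"yaw",round(a-np.pi/2,3),"t",s["clock"],"j6",s["joint_positions"][5].round(2),"F",s["ft_force"].round(1),"g",round(s["grip_width"]*91,1))
E
python3 -c "
from h import *
rel(546.5,-64,160,.175); rel(546.5,-64,50,.175)"
```

```text
shift [-54.26 -53.4    2.9 ] turn -0.458 | pos [174.4 600.2 189. ] yaw -0.283 t 1.95 j6 -0.1 F [-0.1 -0.3  0. ] g 91.1
shift [-54.26 -53.4   13.9 ] turn -0.458 | pos [174.4 600.2 189. ] yaw -0.283 t 1.95 j6 -0.1 F [-0.1 -0.3  0. ] g 91.1
```

>>> arm_command([
  [9.1,-54.26,-53.4,2.9,-0.458],
  [9.1,-54.26,-53.4,2.9,-0.458],
  [9.1,-54.26,-53.4,2.9,-0.458],
  [9.1,-54.26,-53.4,2.9,-0.458],
  [9.1,-54.26,-53.4,2.9,-0.458],
  [9.1,-54.26,-53.4,2.9,-0.458],
  [9.1,-54.26,-53.4,2.9,-0.458],
  [9.1,-54.26,-53.4,2.9,-0.458],
  [9.1,-54.26,-53.4,2.9,-0.458],
  [9.1,-54.26,-53.4,2.9,-0.458],
  [9.1,-54.26,-53.4,2.9,-0.458],
  [9.1,-54.26,-53.4,2.9,-0.458],
], grip_force=10)

```text
clock: 3.15
ee_pos: [464.4, 82.1, 166.7]
eef_rot: [0.0, -0.087, 0.996, 0.0]
ft_force: [0.9, 0.9, -0.0]
grip_width: 1.001
```

```bash
python3 -c "
from h import *
rel(546.5,-64,160,.175); rel(546.5,-64,50,.175)"
```

```text
shift [ -5.54 -15.82   0.67] turn 0.0 | pos [464.4  82.1 166.7] yaw 0.175 t 3.15 j6 -1.7 F [ 0.9  0.9 -0. ] g 91.1
shift [ -5.53 -15.82  11.67] turn 0.0 | pos [464.4  82.1 166.7] yaw 0.175 t 3.15 j6 -1.7 F [ 0.9  0.9 -0. ] g 91.1
```

>>> arm_command([
  [9.1,-5.54,-15.82,0.7,0],
  [9.1,-5.54,-15.82,0.7,0],
  [9.1,-5.54,-15.82,0.7,0],
  [9.1,-5.54,-15.82,0.7,0],
  [9.1,-5.54,-15.82,0.7,0],
  [9.1,-5.54,-15.82,0.7,0],
])

```text
clock: 3.75
ee_pos: [545.2, -61.5, 159.3]
eef_rot: [-0.0, -0.087, 0.996, 0.0]
ft_force: [0.1, 0.6, -0.2]
grip_width: 0.997
```

```bash
python3 -c "
from h import *
rel(546.5,-64,50,.175)"
```

```text
shift [-0.09 -0.27 10.93] turn -0.0 | pos [545.2 -61.5 159.3] yaw 0.175 t 3.75 j6 -1.97 F [ 0.1  0.6 -0.2] g 90.8
```

>>> arm_command([
  [9.1,-0.09,-0.27,4,0],
  [9.1,-0.09,-0.27,8,0],
  [9.1,-0.09,-0.27,10.9,0],
  [9.1,-0.09,-0.27,10.9,0],
  [9.1,-0.09,-0.27,10.9,0],
])

```text
clock: 4.25
ee_pos: [546.8, -63.4, 51.3]
eef_rot: [-0.0, -0.088, 0.996, 0.0]
ft_force: [-0.0, 0.1, 0.2]
grip_width: 0.997
```

```bash
python3 -c "
from h import *
rel(546.5,-64,50,.175)
im=optics.camera('top'); im2=optics.camera('scene')
cv2.imwrite('pics/g1.png',np.hstack([cv2.resize(im[180:280,240:340],None,fx=4,fy=4,interpolation=2),cv2.resize(im2[150:250,215:315],None,fx=4,fy=4,interpolation=2)]))"
```

```text
shift [ 0.04 -0.05  0.13] turn 0.001 | pos [546.8 -63.4  51.3] yaw 0.176 t 4.25 j6 -1.97 F [-0.   0.1  0.2] g 90.7
```

View pics/g1.png

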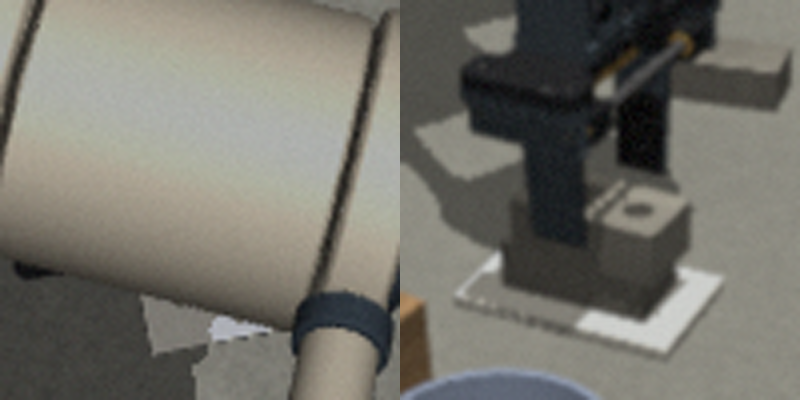

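>>> arm_command([
  [4.0,0,0,0.1,0],
  [4.0,0,0,0.1,0],
  [4.0,0,0,0.1,0],
  [4.0,0,0,0.1,0],
  [4.0,0,0,0.1,0],
  [4.0,0,0,0.1,0],
  [4.0,0,0,0.1,0],
], grip_force=10)

```text
clock: 5.05
ee_pos: [547.1, -64.5, 49.6]
eef_rot: [0.0, -0.087, 0.996, -0.0]
ft_force: [-0.5, 0.7, 1.2]
grip_width: 0.548
```

```bash
python3 -c "
from h import *
rel(534.1,-61.7,50,.234)"
```

```text
shift [ 1.23  0.5  -0.05] turn -0.059 | pos [547.1 -64.5  49.6] yaw 0.175 t 5.05 j6 -1.97 F [-0.5  0.7  1.2] g 49.8
```

>>> arm_command([
  [4.0,0.4,0.2,0,-0.02],
  [4.0,0.8,0.35,0,-0.04],
  [4.0,1.23,0.5,0,-0.059],
  [4.0,1.23,0.5,0,-0.059],
  [4.0,1.23,0.5,0,-0.059],
  [6.6,1.23,0.5,0,-0.059],
  [6.6,1.23,0.5,0,-0.059],
  [6.6,1.23,0.5,0,-0.059],
  [6.6,1.23,0.5,2.0,-0.059],
  [6.6,1.23,0.5,2.0,-0.059],
  [6.6,1.23,0.5,2.0,-0.059],
])

```text
clock: 6.15
ee_pos: [533.8, -61.7, 29.5]
eef_rot: [-0.0, -0.117, 0.993, 0.0]
ft_force: [1.0, -0.7, 0.3]
grip_width: 0.724
```

```bash
python3 -c "
from h import *
rel(534.1,-61.7,30,.234)"
```

```text
shift [-0.03 -0.01 -0.05] turn 0.0 | pos [533.8 -61.7  29.5] yaw 0.234 t 6.15 j6 -2.03 F [ 1.  -0.7  0.3] g 65.9
```

>>> arm_command([
  [4.0,0,0,0,0],
  [4.0,0,0,0,0],
  [4.0,0,0,0,0],
  [4.0,0,0,0,0],
  [4.0,0,0,0,0],
], grip_force=25)

```text
clock: 6.65
ee_pos: [534.4, -61.7, 30.0]
eef_rot: [0.0, -0.117, 0.993, -0.0]
ft_force: [-1.2, 0.1, 7.3]
grip_width: 0.55
```

```bash
python3 -c "
from h import *
rel(534.1,-61.7,30,.234);print(robot.sense()['moment'])"
```

```text
shift [0.03 0.01 0.  ] turn 0.0 | pos [534.4 -61.7  30. ] yaw 0.234 t 6.65 j6 -2.03 F [-1.2  0.1  7.3] g 50.0
[ 0.2231332   0.22731536 -0.01482819]
```

>>> arm_command([
  [9.1,0,0,0,0],
  [9.1,0,0,0,0],
  [9.1,0,0,0,0],
  [9.1,0,0,-4.5,0],
  [9.1,0,0,-9.0,0],
  [9.1,0,0,-12.0,0],
  [9.1,0,0,-12.0,0],
])

```text
clock: 7.35
ee_pos: [536.4, -62.2, 153.5]
eef_rot: [0.003, -0.117, 0.993, -0.001]
ft_force: [1.2, 0.4, -0.1]
grip_width: 0.996
```

```bash
python3 -c "
from h import *
rel(622.7,199.6,120,.593)"
```

```text
shift [-14.46  23.47   3.36] turn -0.359 | pos [536.4 -62.2 153.5] yaw 0.234 t 7.35 j6 -2.03 F [ 1.2  0.4 -0.1] g 90.7
```

>>> arm_command([
  [9.1,-14.46,23.5,2.0,-0.359],
  [9.1,-14.46,23.5,2.0,-0.359],
  [9.1,-14.46,23.5,2.0,-0.359],
  [9.1,-14.46,23.5,2.0,-0.359],
  [9.1,-14.46,23.5,2.0,-0.359],
  [9.1,-14.46,23.5,2.0,-0.359],
  [9.1,-14.46,23.5,2.0,-0.359],
  [9.1,-14.46,23.5,2.0,-0.359],
  [9.1,-14.46,23.5,2.0,-0.359],
])

```text
clock: 8.25
ee_pos: [619.8, 199.5, 129.0]
eef_rot: [-0.001, -0.292, 0.956, -0.0]
ft_force: [-0.3, -0.6, 0.4]
grip_width: 1.001
```

```bash
python3 - <<'E'
from h import *
rel(622.7,199.6,15,.593)
n="top"; im=optics.camera(n)
m=masks_of(n,"lower_block"); b=masks_of(n,"wall_base")
print(len(m),len(b))
for k in ("base_hole","lower_block_hole","upper_block_hole"):
    for d in pinpoint(n,k)[:2]: print(k,round(d["conf"],2),w(n,d["location"]).round(1))
cr=cv2.resize(im[183:283,250:350],None,fx=6,fy=6,interpolation=2)
pl=(534.1,-61.7,.234)
for z,col,a,b_ in ((10,(0,255,0),150,90),(80,(0,0,255),100,50)):
    P=place(np.array([[-a/2,-b_/2,0],[a/2,-b_/2,0],[a/2,b_/2,0],[-a/2,b_/2,0]]),pl,z)
    cv2.polylines(cr,[((np.array([proj(n,q) for q in P])-[250,183]+.5)*6).astype(np.int32)],True,col,1)
cv2.imwrite("pics/w2.png",cr)
E
```

```text
shift [-0.26 -0.16 11.4 ] turn -0.0 | pos [619.8 199.5 129. ] yaw 0.593 t 8.25 j6 -1.94 F [-0.3 -0.6  0.4] g 91.1
1 1
base_hole 0.97 [561.4 -57.8  39.1]
lower_block_hole 0.98 [558.2 -56.4  79.9]
upper_block_hole 0.63 [643.8 216.4  34.4]
```

View pics/w2.png

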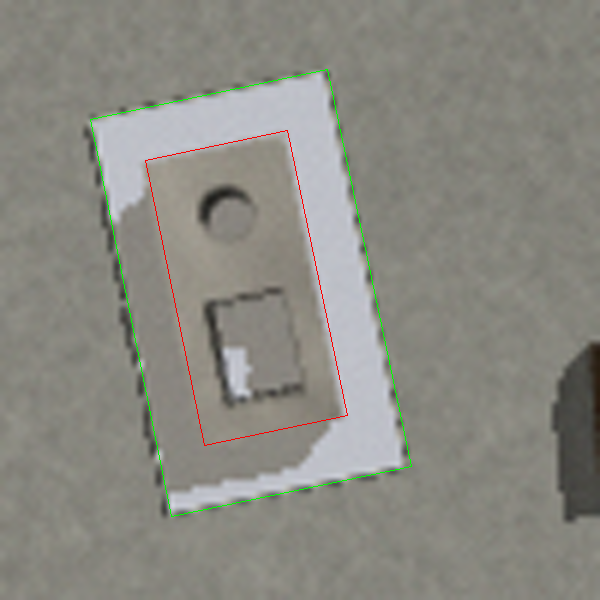

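The block now fills the outline drawn for a true stand (corners (146,160), (347,415)), and the board outline matches too. Grasping the upper block next.

>>> arm_command([
  [9.1,-0.2,-0.1,4,0],
  [9.1,-0.2,-0.1,8,0],
  [9.1,-0.2,-0.1,11.5,0],
  [9.1,-0.2,-0.1,12.2,0],
  [9.1,-0.2,-0.1,12.2,0],
  [9.1,-0.2,-0.1,12.2,0],
], grip_force=25)

```text
clock: 9.15
ee_pos: [623.5, 200.9, 9.2]
eef_rot: [0.001, -0.292, 0.956, -0.0]
ft_force: [0.3, 0.2, 0.4]
grip_width: 0.998
```

```bash
python3 - <<'E'
from h import *
rel(622.7,199.6,6,.593)
n="top"; im=optics.camera(n)
from scipy.ndimage import binary_fill_holes as bf
ml=bf(masks_of(n,"lower_block")[0]["mask"]); mb=bf(masks_of(n,"wall_base")[0]["mask"]|ml)
pl,e=fit(n,ml,lambda p:[place(BLK,p,45)],(534,-62,.234)); print(pl.round(3),e)
pb,e=fit(n,mb,lambda p:[place(BRD,p)],(534,-62,.234)); print(pb.round(3),e)
E
```

```text
shift [ 0.14 -0.06  0.32] turn 0.0 | pos [623.5 200.9   9.2] yaw 0.593 t 9.15 j6 -1.94 F [0.3 0.2 0.4] g 90.8
[ 5.33844e+02 -6.04250e+01  2.37000e-01] 0.04999248609928364
[ 5.34038e+02 -6.05300e+01  2.32000e-01] 0.03995307600333886
```

>>> arm_command([
  [9.1,0,0,0.2,0],
  [4,0,0,0.2,0],
  [4,0,0,0.2,0],
  [4,0,0,0.2,0],
  [4,0,0,0.2,0],
  [4,0,0,0.2,0],
  [4,0,0,0.2,0],
  [4,0,0,0.2,0],
], grip_force=25)

```text
clock: 10.1
ee_pos: [622.5, 200.7, 5.5]
eef_rot: [0.0, -0.292, 0.956, -0.0]
ft_force: [0.5, 0.6, -0.3]
grip_width: 0.544
```

```bash
python3 - <<'E'
from h import *
rel(622.7,199.6,150,.593); rel(534,-61.7,150,.234)
print(look_for("top","upper_block")[:1])
E
```

```text
shift [  0.04  -0.1  -14.45] turn 0.0 | pos [622.5 200.7   5.5] yaw 0.593 t 10.1 j6 -1.94 F [ 0.5  0.6 -0.3] g 49.5
shift [ 22.   -16.81 -14.45] turn 0.359 | pos [622.5 200.7   5.5] yaw 0.593 t 10.1 j6 -1.94 F [ 0.5  0.6 -0.3] g 49.5
[{'location': [-218.2, -20.7, 966.7], 'conf': 0.85}]
```

>>> arm_command([
  [4,0,0,-3,0],
  [4,0,0,-8,0],
  [4,0,0,-13,0.05],
  [4,5,-3.8,-14,0.15],
  [4,10,-7.6,-14,0.3],
  [4,15,-11.5,-14,0.359],
  [4,19,-14.5,-14,0.359],
  [4,22,-16.8,-14,0.359],
  [4,22,-16.8,-14,0.359],
  [4,22,-16.8,-14,0.359],
  [4,22,-16.8,-14,0.359],
])

```text
clock: 11.25
ee_pos: [533.7, -61.9, 145.5]
eef_rot: [-0.0, -0.116, 0.993, 0.0]
ft_force: [0.2, 1.3, -2.5]
grip_width: 0.545
```

```bash
python3 - <<'E'
from h import *
rel(534,-61.7,90,.234); rel(534,-61.7,85.5,.234)
E
```

```text
shift [-0.03  0.01  5.55] turn -0.001 | pos [533.7 -61.9 145.5] yaw 0.233 t 11.25 j6 -2.03 F [ 0.2  1.3 -2.5] g 49.6
shift [-0.03  0.01  6.  ] turn -0.001 | pos [533.7 -61.9 145.5] yaw 0.233 t 11.25 j6 -2.03 F [ 0.2  1.3 -2.5] g 49.6
```

>>> arm_command([
  [4,0,0,2.5,0],
  [4,0,0,5,0],
  [4,0,0,5.6,0],
  [4,0,0,5.8,0],
  [4,0,0,5.9,0],
  [4,0,0,6.0,0],
  [4,0,0,6.0,0],
])

```text
clock: 11.95
ee_pos: [534.4, -61.5, 86.2]
eef_rot: [0.001, -0.117, 0.993, -0.0]
ft_force: [-0.0, 0.5, -2.1]
grip_width: 0.544
```

```bash
python3 - <<'E'
from h import *
rel(534,-61.7,85.5,.234)
im2=optics.camera('scene')
cv2.imwrite('pics/s3.png',cv2.resize(im2[150:250,215:315],None,fx=6,fy=6,interpolation=2))
E
```

```text
shift [ 0.04 -0.01  0.07] turn 0.0 | pos [534.4 -61.5  86.2] yaw 0.234 t 11.95 j6 -2.03 F [-0.   0.5 -2.1] g 49.5
```

View pics/s3.png

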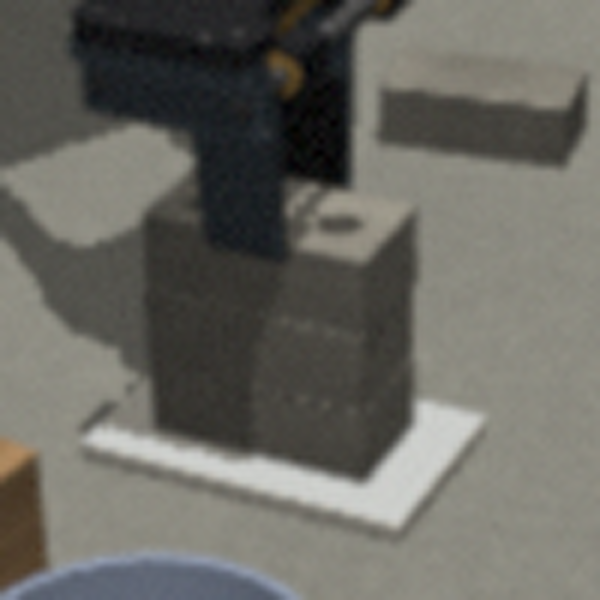

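The upper block sits over the lower one, edges in line near (362,265), (362,475) and (147,215), (157,430). I set it down, release, then squeeze across the joint.

>>> arm_command([
  [4,0,0,0.1,0],
  [4,0,0,0.15,0],
  [4,0,0,0.15,0],
  [6.6,0,0,0.1,0],
  [6.6,0,0,0.1,0],
  [6.6,0,0,2.1,0],
  [6.6,0,0,2.1,0],
  [4,0,0,2.1,0],
  [4,0,0,2.1,0],
  [4,0,0,2.1,0],
  [4,0,0,2.1,0],
], grip_force=20)

```text
clock: 13.1
ee_pos: [534.3, -61.7, 65.1]
eef_rot: [0.0, -0.117, 0.993, -0.0]
ft_force: [-0.4, -0.1, 7.1]
grip_width: 0.544
```

>>> arm_command([
  [9.1,0,0,0,0],
  [9.1,0,0,0,0],
  [9.1,0,0,0,0],
  [9.1,0,0,-4,0],
  [9.1,0,0,-9,0],
  [9.1,0,0,-14,0],
  [9.1,0,0,-19,0],
  [9.1,0,0,-24,0],
  [9.1,0,0,-27,0],
])

```text
clock: 14.0
ee_pos: [534.5, -61.7, 338.6]
eef_rot: [0.002, -0.117, 0.993, -0.001]
ft_force: [0.2, 0.0, -0.5]
grip_width: 1.001
```

```bash
python3 - <<'E'
from h import *
rel(534,-61.7,330,.234)
for z in (150,180,330): rel(505,-308,z,0)
E
```

```text
shift [0.05 0.01 0.86] turn 0.0 | pos [534.5 -61.7 338.6] yaw 0.234 t 14.0 j6 -2.03 F [ 0.2  0.  -0.5] g 91.1
shift [  8.65 -23.24  18.87] turn 0.234 | pos [534.5 -61.7 338.6] yaw 0.234 t 14.0 j6 -2.03 F [ 0.2  0.  -0.5] g 91.1
shift [  8.64 -23.25  15.87] turn 0.234 | pos [534.5 -61.7 338.6] yaw 0.234 t 14.0 j6 -2.03 F [ 0.2  0.  -0.5] g 91.1
shift [  8.59 -23.28   0.87] turn 0.234 | pos [534.5 -61.7 338.6] yaw 0.234 t 14.0 j6 -2.03 F [ 0.2  0.  -0.5] g 91.1
```

>>> arm_command([
  [9.1,0,5,0,0],
  [9.1,0,10,0,0],
  [9.1,0,15,0,0],
  [9.1,0,20,0,0],
  [9.1,0,20,0,0],
  [9.1,0,20,0,0],
])

```text
clock: 14.6
ee_pos: [487.1, 133.9, 334.4]
eef_rot: [-0.0, -0.118, 0.993, -0.0]
ft_force: [-0.1, -1.4, -0.0]
grip_width: 0.999
```

```bash
cat > wall.py <<'E'
from h import *
from scipy.ndimage import binary_fill_holes as bf
def wall():
    n="top"; im=optics.camera(n)
    M=[bf(d["mask"]) for d in masks_of(n,"upper_block") if d["mask"][200:260,260:320].sum()>300]
    mb=bf(masks_of(n,"wall_base")[0]["mask"]|M[0])
    pu,e1=fit(n,M[0],lambda p:[place(BLK,p,80)],(534,-62,.234))
    pb,e2=fit(n,mb,lambda p:[place(BRD,p),place(box(100,50,35),pu,80)],(534,-62,.234))
    print("upper",pu.round(3),round(e1,3),"base",pb.round(3),round(e2,3)); return im,pu,pb
E
python3 - <<'E'
from wall import *
im,pu,pb=wall()
n="top"
for k in ("upper_block_hole","lower_block_hole"):
    for d in pinpoint(n,k)[:2]: print(k,round(d["conf"],2),w(n,d["location"]).round(1))
for c in ("top","scene"):
    if c=="scene": sc=optics.camera(c)
    for d in masks_of(c,"rod"):
        m=d["mask"]; ys,xs=np.nonzero(m); print(c,round(d["conf"],2),m.sum(),xs.min(),xs.max(),ys.min(),ys.max())
a=cv2.resize(im[185:275,250:350],None,fx=4,fy=4,interpolation=2)
b=cv2.resize(im[200:320,345:495],None,fx=4,fy=4,interpolation=2)[:360]
c=cv2.resize(sc[165:305,120:240],None,fx=2,fy=2,interpolation=2)
o=np.zeros((640,800,3),np.uint8)[:600]; o[:360,:400]=a; o[:360,400:]=b[:,:400]; o[360:600,:240]=c[:240]
o[360:600,300:700]=cv2.resize(sc[150:210,230:330],None,fx=4,fy=4,interpolation=2)
cv2.imwrite("pics/w4.png",o)
E
```

```text
upper [ 5.35127e+02 -5.97820e+01  2.31000e-01] 0.028 base [ 5.34466e+02 -6.05810e+01  2.31000e-01] 0.023
upper_block_hole 0.81 [556.2 -53.8 112.3]
upper_block_hole 0.59 [ 5.361e+02 -6.210e+01  5.000e-01]
lower_block_hole 0.52 [562.  -54.9  80.5]
top 0.94 610 439 484 221 239
top 0.8 521 386 421 282 306
top 0.71 211 408 428 243 255
scene 0.81 881 144 168 174 247
scene 0.72 358 164 178 210 249
scene 0.56 1156 134 164 214 298
scene 0.43 503 239 283 199 218
```

View pics/w4.png

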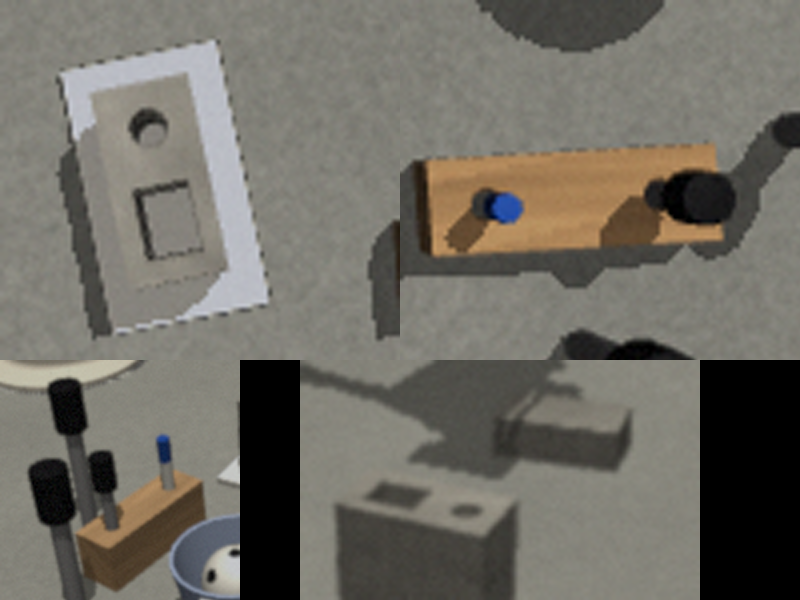

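Wall: the block stack reads true with the round holes lined up ((150,128) of the crop), and the upper block is within about 0.8 mm of the base. Rod: short black head at (700,197) of the right crop, in the stand. The marker is at (505,207), with the tall rods beside the stand.

```bash
python3 - <<'E'
from wall import *
STD=box(50,150,60)
for n in ("top","scene"):
    optics.camera(n)
    rods=masks_of(n,"rod")[:3]
    sm=min(rods,key=lambda d:d["mask"].sum())["mask"]
    ms=[d for d in masks_of(n,"rod_stand")][:1]
    if ms:
        m=ms[0]["mask"]
        try:
            mk=masks_of(n,"marker"); m=m|sm if n=="top" else m
        except Exception: pass
        p,e=fit(n,bf(m),lambda p:[place(STD,p)]+([place(np.c_[13*np.cos(np.arange(24)),13*np.sin(np.arange(24)),np.repeat([110,150],12)],[505,-308,0])] if n=="top" else []),(501,-262,.03))
        h=place(np.array([[0,-45,60.],[0,45,60]]),p); print(n,"stand",p.round(3),round(e,3),"holes",h.round(1))
    # fit leaning small rod: head+shaft silhouette above stand
    th=np.linspace(0,2*np.pi,24,endpoint=False)
    def rod(p):
        f=lambda r,z:np.c_[p[0]+p[2]*(z-60)+r*np.cos(th),p[1]+p[3]*(z-60)+r*np.sin(th),np.full(24,float(z))]
        return [np.r_[f(13,110),f(13,150)],np.r_[f(7,60),f(7,110)]]
    M=cv2.resize(sm.astype(np.float32),None,fx=4,fy=4)>.5
    c=lambda q:1-(lambda s:(s&M).sum()/(s|M).sum())(sil(n,rod([q[0],q[1],q[2]/100,q[3]/100]))>0)
    x0=[503,-308,0,0]
    r=minimize(c,x0,method="Nelder-Mead",options=dict(initial_simplex=np.array([x0]+[np.array(x0)+d for d in np.diag([5,5,3,3.])]),xatol=.05,fatol=1e-5,maxiter=400)); print("rod at z60",r.x.round(2),"iou",1-r.fun, "at z130",(r.x[:2]+.7*r.x[2:]).round(1))
# tall rod heights: head-top pixel in scene
for P in ((425,-283),(545,-395)):
    print([(z,proj("scene",(*P,z)).round().tolist()) for z in (180,220,260)],[(z,proj("top",(*P,z)).round().tolist()) for z in (180,220,260)])
E
```

```text
top stand [ 5.01041e+02 -2.64825e+02  9.10000e-02] 0.069 holes [[ 505.2 -309.6   60. ]
 [ 496.9 -220.    60. ]]
rod at z60 [ 5.0413e+02 -3.1416e+02 -9.0000e-02  7.8200e+00] iou 0.8055555555555556 at z130 [ 504.1 -308.7]
scene stand [ 4.97834e+02 -2.67811e+02  1.13000e-01] 0.131 holes [[ 502.9 -312.5   60. ]
 [ 492.8 -223.1   60. ]]
rod at z60 [ 503.28 -313.93    5.58   -3.49] iou 0.8980288685395003 at z130 [ 507.2 -316.4]
[(180, [155.0, 182.0]), (220, [152.0, 165.0]), (260, [149.0, 148.0])] [(180, [411.0, 294.0]), (220, [417.0, 296.0]), (260, [424.0, 300.0])]
[(180, [147.0, 225.0]), (220, [143.0, 206.0]), (260, [139.0, 186.0])] [(180, [474.0, 228.0]), (220, [484.0, 228.0]), (260, [494.0, 227.0])]
```

```bash
python3 - <<'E'
from h import *
C=[ray("top",p,60) for p in ((352,240),(423.5,236.2),(425.5,260),(353,264))]
print(np.round(C,1)); c=sum(C)/4; print("centre",c.round(1))
d=(C[0]+C[3]-C[1]-C[2])/2; d/=np.linalg.norm(d); print("hole rod",(c-45*d).round(1),"marker",(c+45*d).round(1),"len",np.linalg.norm((C[0]+C[3]-C[1]-C[2])/2))
print("head top",ray("top",(421.7,249.3),150).round(1))
print("shaft at stand (crop 655,192)",ray("top",(408.8,248),75).round(1))
print("marker cap top",ray("top",(345+110/4,200+207/4),125).round(1))
# scene: head center from crop (103,472)->
print("scene head mid",ray("scene",(120+103/2,165+(472-360)/2),130).round(1), proj("scene",(505,-308,130)).round(1),proj("scene",(505,-308,70)).round(1))
rel(505,-309,250,-.733)
E
```

```text
[[ 518.2 -190.4   60. ]
 [ 530.5 -338.    60. ]
 [ 481.4 -342.4   60. ]
 [ 468.4 -193.4   60. ]]
centre [ 499.6 -266.1   60. ]
hole rod [ 503.5 -310.9   60. ] marker [ 495.8 -221.2   60. ] len 148.850583417716
head top [ 504.3 -309.7  150. ]
shaft at stand (crop 655,192) [ 505.3 -304.3   75. ]
marker cap top [ 496.4 -222.6  125. ]
scene head mid [ 506.2 -315.   130. ] [173.8 219.3] [177.7 242.7]
shift [  8.55 -43.4    8.45] turn 0.967 | pos [487.5 133.  334.5] yaw 0.234 t 15.4 j6 -1.66 F [ 0.6 -0.  -0.2] g 90.5
```

>>> arm_command([
  [6.5,8.6,-43.6,4,0.967],
  [6.5,8.6,-43.6,4,0.967],
  [6.5,8.6,-43.6,4,0.967],
  [6.5,8.6,-43.6,4,0.967],
  [6.5,8.6,-43.6,4,0.967],
  [6.5,8.6,-43.6,4,0.967],
  [6.5,8.6,-43.6,4,0.967],
  [6.5,8.6,-43.6,4,0.967],
  [6.5,8.6,-43.6,4,0.967],
  [6.5,8.6,-43.6,4,0.967],
  [6.5,8.6,-43.6,4,0.967],
  [6.5,8.6,-43.6,4,0.967],
], grip_force=35)

```text
clock: 16.6
ee_pos: [505.1, -310.2, 294.6]
eef_rot: [-0.0, 0.358, 0.934, 0.0]
ft_force: [-0.7, 0.8, -0.0]
grip_width: 0.714
```

```bash
python3 - <<'E'
from h import *
rel(504.5,-311,160,-.733);rel(504.5,-311,116,-.733)
E
```

```text
shift [-1.000e-02 -1.000e-01  1.346e+01] turn 0.001 | pos [ 505.1 -310.2  294.6] yaw -0.732 t 16.6 j6 -1.49 F [-0.7  0.8 -0. ] g 65.0
shift [-1.000e-02 -1.000e-01  1.786e+01] turn 0.001 | pos [ 505.1 -310.2  294.6] yaw -0.732 t 16.6 j6 -1.49 F [-0.7  0.8 -0. ] g 65.0
```

>>> arm_command([
  [6.5,0,-0.05,4,0],
  [6.5,0,-0.05,8,0],
  [6.5,0,-0.05,11,0],
  [6.5,0,-0.05,13,0],
  [6.5,0,-0.05,13,0],
])

```text
clock: 17.1
ee_pos: [503.7, -309.2, 162.5]
eef_rot: [-0.002, 0.358, 0.934, 0.001]
ft_force: [0.7, 0.2, 1.1]
grip_width: 0.711
```

```bash
python3 - <<'E'
from h import *
rel(504.5,-311,116,-.733)
im=optics.camera("scene"); cv2.imwrite("pics/r5.png",cv2.resize(im[140:270,110:240],None,fx=4.5,fy=4.5,interpolation=2))
E
```

```text
shift [-0.2  -0.08  4.65] turn 0.002 | pos [ 503.7 -309.2  162.5] yaw -0.731 t 17.1 j6 -1.49 F [0.7 0.2 1.1] g 64.7
```

View pics/r5.png

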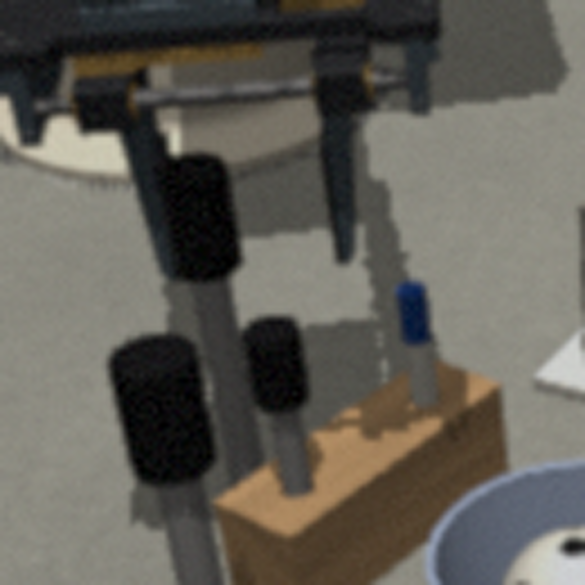

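The small head at (275,365) of the crop lies between and below the open fingers, with tips at (170,275) and (345,262). The tall rods stay outside, so I go down and grip.

>>> arm_command([
  [6.5,-0.15,-0.1,2,0],
  [6.5,-0.15,-0.1,4,0],
  [6.5,-0.15,-0.1,4.75,0],
  [6.5,-0.15,-0.1,4.75,0],
  [2,-0.15,-0.1,4.75,0],
  [2,-0.15,-0.1,4.75,0],
  [2,-0.15,-0.1,4.75,0],
  [2,-0.15,-0.1,4.75,0],
  [2,-0.15,-0.1,4.75,0],
  [2,-0.15,-0.1,4.75,0],
], grip_force=40)

```text
clock: 18.15
ee_pos: [505.2, -313.2, 117.1]
eef_rot: [0.0, 0.358, 0.934, -0.0]
ft_force: [-0.0, 0.1, 2.9]
grip_width: 0.264
```

```bash
python3 - <<'E'
from h import *
rel(504.5,-311,260,-.733)
E
```

```text
shift [  0.2    0.12 -14.29] turn 0.0 | pos [ 505.2 -313.2  117.1] yaw -0.733 t 18.15 j6 -1.49 F [-0.   0.1  2.9] g 24.1
```

>>> arm_command([
  [2,0,0,-1.5,0],
  [2,0,0,-3.5,0],
  [2,0,0,-6,0],
  [2,0,0,-10,0],
  [2,0,0,-14,0],
  [2,0,0,-16,0],
  [2,0,0,-16,0],
  [2,0,0,-16,0],
])

```text
clock: 18.95
ee_pos: [504.9, -313.0, 276.4]
eef_rot: [-0.0, 0.358, 0.934, 0.0]
ft_force: [-0.4, 0.9, -1.6]
grip_width: 0.267
```

```bash
python3 - <<'E'
from h import *
rel(504.5,-311,260,-.733)
n="scene"; im=optics.camera(n); cv2.imwrite("pics/r6.png",cv2.resize(im[120:260,110:250],None,fx=4,fy=4,interpolation=2))
p=robot.sense()["ee_pos"]
print([(proj(n,p+[0,0,dz])-[110,120])*4 for dz in (0,-105)])
E
```

```text
shift [0.17 0.12 1.64] turn 0.0 | pos [ 504.9 -313.   276.4] yaw -0.733 t 18.95 j6 -1.49 F [-0.4  0.9 -1.6] g 24.3
[array([202.62259297, 142.91297161]), array([235.59471449, 333.59137572])]
```

View pics/r6.png

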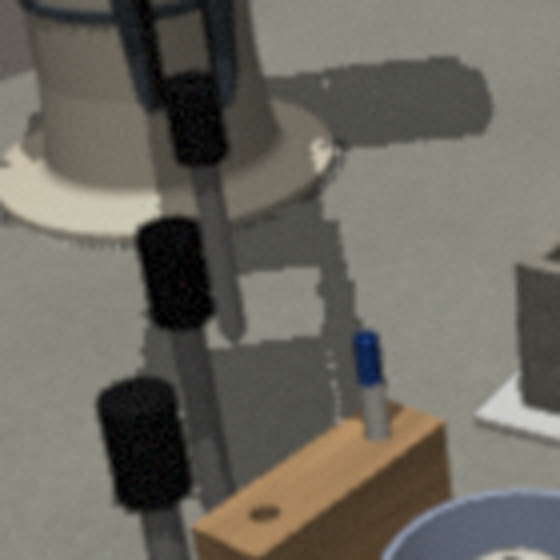

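The rod is held by its head (190,115), its foot at (235,337), upright in this view and right where the TCP projects. The marker stays in the stand. I carry the rod over the wall hole and turn the jaws so that the other tilt plane shows.

```bash
python3 - <<'E'
from h import *
rel(560.6,-55.2,247,.96)
E
```

```text
shift [13.07 22.89  2.89] turn 1.449 | pos [ 504.6 -312.8  275.7] yaw -0.733 t 19.0 j6 -1.49 F [-0.1  0.4 -1.3] g 24.0
```

>>> arm_command([
  [2,2,3,0,0.1],
  [2,4,6,0,0.25],
  [2,6,10,0,0.4],
  [2,8,14,0,0.55],
  [2,10,18,0,0.7],
  [2,12,21,0,0.85],
  [2,13.07,22.9,0,1.0],
  [2,13.07,22.9,1,1.15],
  [2,13.07,22.9,2,1.3],
  [2,13.07,22.9,2.9,1.449],
  [2,13.07,22.9,2.9,1.449],
  [2,13.07,22.9,2.9,1.449],
])

```text
clock: 20.2
ee_pos: [560.3, -55.3, 246.3]
eef_rot: [-0.001, 0.887, 0.461, -0.001]
ft_force: [0.9, 0.2, -0.6]
grip_width: 0.266
```

>>> arm_command([
  [2,0,0,0,0],
  [2,0,0,0,0],
])

```text
clock: 20.4
ee_pos: [561.0, -55.5, 247.6]
eef_rot: [-0.0, 0.887, 0.462, -0.0]
ft_force: [0.1, 0.3, -2.2]
grip_width: 0.269
```

```bash
python3 - <<'E'
from h import *
rel(560.6,-55.2,247,.96)
n="scene"; im=optics.camera(n); cv2.imwrite("pics/i7.png",cv2.resize(im[110:225,220:335],None,fx=5,fy=5,interpolation=2))
p=robot.sense()["ee_pos"]
f=lambda q:((proj(n,q)-[220,110]+.5)*5).round(1)
print("tcp",f(p),"foot",f(p-[0,0,107]),"headbot",f(p-[0,0,7]))
print("hole@115 exp",f((560.6,-55.2,115)),"dx",f((570.6,-55.2,115))-f((560.6,-55.2,115)),"dy",f((560.6,-45.2,115))-f((560.6,-55.2,115)))
for d in pinpoint(n,"upper_block_hole")[:2]: print(d["conf"],w(n,d["location"]).round(1))
E
```

```text
shift [ 0.   -0.06  0.06] turn 0.001 | pos [561.  -55.5 247.6] yaw -2.18 t 20.4 j6 0.4 F [ 0.1  0.3 -2.2] g 24.4
tcp [256.6 126.9] foot [261.6 338.1] headbot [256.9 141.5]
hole@115 exp [262.3 384.9] dx [16.1  6.1] dy [13.  -7.9]
0.59 [559.4 -57.7 117.5]
```

View pics/i7.png

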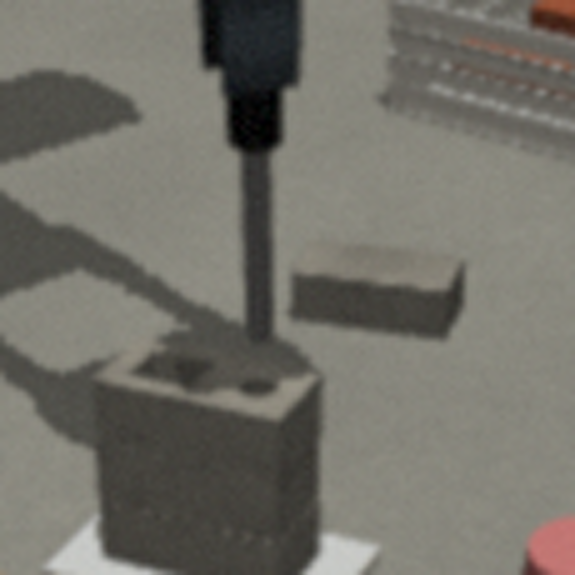

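The rod foot at (261,340) and its straight shaft up to (255,148) stand upright, with the hole mouth below at (260,386); they agree within about 1 mm. I descend into the upper hole and watch the force.

>>> arm_command([
  [2,-0.05,-0.05,1,0],
  [2,-0.05,-0.05,2,0],
  [2,-0.05,-0.05,2.6,0],
  [2,-0.05,-0.05,3.2,0],
  [2,-0.05,-0.05,3.7,0],
  [2,-0.05,-0.05,4.2,0],
  [2,-0.05,-0.05,4.7,0],
  [2,-0.05,-0.05,4.7,0],
])

```text
clock: 21.3
ee_pos: [560.2, -55.6, 200.3]
eef_rot: [-0.0, 0.887, 0.462, -0.0]
ft_force: [0.5, 0.1, -0.8]
grip_width: 0.262
```

```bash
python3 - <<'E'
from h import *
rel(560.3,-55.6,200,.96); print(robot.sense()["moment"])
n="scene"; im=optics.camera(n); cv2.imwrite("pics/i8.png",cv2.resize(im[110:225,220:335],None,fx=4,fy=4,interpolation=2))
E
```

```text
shift [0.01 0.01 0.03] turn -0.0 | pos [560.2 -55.6 200.3] yaw -2.182 t 21.3 j6 0.41 F [ 0.5  0.1 -0.8] g 23.9
[-0.09702912  0.14069442  0.00417677]
```

View pics/i8.png

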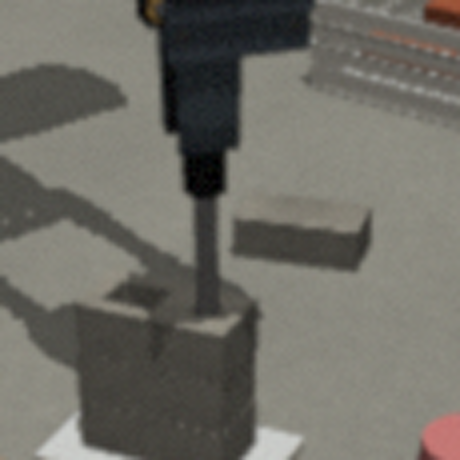

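The rod is in the upper hole (208,312) without contact force. Lower through the joints.

>>> arm_command([
  [2,0,0,0.5,0],
  [2,0,0,1.0,0],
  [2,0,0,1.5,0],
  [2,0,0,2.0,0],
  [2,0,0,2.5,0],
  [2,0,0,3.0,0],
  [2,0,0,3.5,0],
  [2,0,0,3.5,0],
])

```text
clock: 22.15
ee_pos: [560.1, -55.6, 165.3]
eef_rot: [-0.0, 0.887, 0.462, -0.0]
ft_force: [-1.0, 0.8, -1.2]
grip_width: 0.267
```

>>> arm_command([
  [2,0,0,0.5,0],
  [2,0,0,1.0,0],
  [2,0,0,1.5,0],
  [2,0,0,2.0,0],
  [2,0,0,2.5,0],
  [2,0,0,3.0,0],
  [2,0,0,3.5,0],
  [2,0,0,3.8,0],
  [2,0,0,3.8,0],
])

```text
clock: 23.05
ee_pos: [560.3, -55.6, 127.5]
eef_rot: [-0.0, 0.887, 0.462, -0.0]
ft_force: [-0.6, -0.1, -1.4]
grip_width: 0.264
```

>>> arm_command([
  [2,0,0,0.2,0],
  [2,0,0,0.4,0],
  [2,0,0,0.5,0],
  [2,0,0,0.5,0],
])

```text
clock: 23.45
ee_pos: [560.5, -55.7, 122.9]
eef_rot: [-0.0, 0.887, 0.462, -0.0]
ft_force: [-0.1, 0.4, -1.3]
grip_width: 0.265
```

```bash
python3 - <<'E'
from h import *
rel(560.3,-55.6,120,.96)
E
```

```text
shift [-0.   -0.02  0.29] turn -0.0 | pos [560.5 -55.7 122.9] yaw -2.182 t 23.45 j6 0.41 F [-0.1  0.4 -1.3] g 24.1
```

>>> arm_command([
  [2,0,0,0.1,0],
  [2,0,0,0.1,0],
  [6,0,0,0.1,0],
  [6,0,0,0.1,0],
  [6,0,0,0.1,0],
  [6,0,0,-3,0],
  [6,0,0,-7,0],
  [6,0,0,-12,0],
  [6,0,0,-17,0],
  [6,0,0,-20,0],
  [6,0,0,-20,0],
])

```text
clock: 24.55
ee_pos: [562.4, -56.0, 327.6]
eef_rot: [0.002, 0.887, 0.462, 0.003]
ft_force: [0.1, -0.7, -0.8]
grip_width: 0.654
```

>>> arm_command([
  [6,3,-3,0,0],
  [6,6,-6,0,0],
  [6,10,-10,0,0],
  [6,13,-13,0,0],
  [6,16,-15,0,0],
  [6,16,-15,0,0],
  [6,16,-15,0,0],
])

```text
clock: 25.25
ee_pos: [529.0, 162.0, 322.2]
eef_rot: [-0.0, 0.887, 0.462, -0.001]
ft_force: [1.0, -1.0, -0.5]
grip_width: 0.659
```

```bash
python3 - <<'E'
from wall import *
rel(560.3,-55.6,120,.96)
im,pu,pb=wall()
for d in pinpoint("top","rod")[:3]: print(d["conf"],w("top",d["location"]).round(1))
sc=optics.camera("scene")
cv2.imwrite("pics/f9.png",np.hstack([cv2.resize(im[180:280,245:345],None,fx=4,fy=4,interpolation=2),cv2.resize(sc[150:250,215:315],None,fx=4,fy=4,interpolation=2)]))
f=lambda q:((proj("scene",q)-[215,150]+.5)*4+[400,0]).round(1)
print("head bottom",f((560.5,-55.5,115)),"head top",f((560.5,-55.5,155)))
E
```

```text
shift [-16.03  15.03  20.22] turn 0.002 | pos [529.  162.  322.2] yaw -2.18 t 25.25 j6 0.8 F [ 1.  -1.  -0.5] g 59.9
upper [ 5.34756e+02 -5.98370e+01  2.41000e-01] 0.035 base [ 5.35092e+02 -6.05370e+01  2.31000e-01] 0.054
0.72 [ 539.1 -390.9   -3. ]
0.66 [562.6 -56.7  15.2]
0.58 [ 419.  -279.3   -5.6]
head bottom [629.4 148.1] head top [628.   88.8]
```

View pics/f9.png

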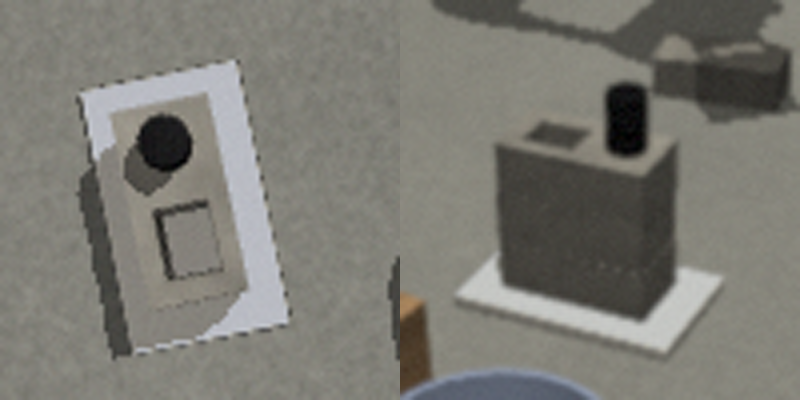

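The wall stands true. The rod's head at (627,120) rests flat on the top block, at the predicted pixels (628,89) to (629,148), and in the top view it sits over the round hole at (165,142). Handing in.

```bash
python3 -c "
from workcell import robot
print(robot.hand_in(), robot.sense()['clock'])"
```

```text
the job is handed in; nothing more can be done
the job is handed in; nothing more can be done
```

The wall is finished and handed in, at about 26 s of the 72 s allowed. I straightened the lower block on the fixed block and set the upper hollow block on top, the same way round. I then put the smallest black-headed rod, the one in the stand, down through all three holes, let go and moved the arm clear.

**Blocks:** in the last top view the upper block is within about 0.8 mm and 0.01 rad of the base. The lower block measured within 0.3 mm and 0.005 rad before the upper one went on.

**Rod:** it went in with no noticeable contact force. The network puts its foot at z = 15 mm, which is right for a fully seated rod, and the head sits on the top block in the scene view.

**Disagreements:**
- The two cameras differed by up to about 5 mm in y on the loose blocks, so I relied on positions relative to the base within one view.
- The fingertips look 12–19 mm higher than the TCP when the gripper is open, so my squeezes across the joints may have gripped only the upper of the two blocks. Alignment therefore rests on the camera fits.

I did not move the marker, solid block, cups, pail or large rods. I made no separate last check of their positions.

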